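# Find the spares case with the loose ball and hand it over

## Task

First press the lid of the spares case that was left ajar down until it snaps fully shut, with the case standing on the bench. Then lift the three cases one at a time and shake each briskly end to end, back and forth a few times, setting the silent ones gently back upright on the bench, until you have found the one in which something rattles. Finish while holding that case in the gripper, still and level, over the middle of the black mat and at least 10 cm clear of it; leave the briquettes and hand tools alone.

Things in the scene. Friction and masses are not known exactly. Their poses are not given: they have to be found in the camera images.
- case_a_mid (a point): One of three alike metal spares cases: a box 100 long (its x) x 56 wide (its y) x 56 high (its z), straight sides, dark catch tab on the -x end, hinge barrel on the +x end. Lid shut. Grip it across its 56 mm width. Each weighs 0.15 to 0.7 kg. Point: the box's centre, 28 mm above its underside; its axes are the box's.
- case_b_mid (a point): The second case, the same, lid shut. Point: the box's centre, 28 mm above its underside; its axes are the box's. One of the three (any) holds a loose steel ball, 0.19 kg, 36 across, that rolls freely 30 mm along the case's x only. Level strokes of 80 mm or more at 0.3 m/s along x throw it against the end wall ahead, where it then lies: the weight has shifted 30 mm. The other two hold nothing loose.
- case_c_mid (a point): The third case, the same, but its lid (top 10 mm of the height) is ajar at the start: hinged along the top of the +x end, free edge raised at the -x end. Point: the box's centre, 28 mm above its underside; its axes are the box's.
- lid (a joint): Angle in rad of the ajar lid of case_c: 0 at the start, raised against its stop; it grows as the lid is pressed, 0.38 is fully shut. An over-centre spring resists with about 7 N at the free edge at first, less and less up to about 0.23, then snaps it shut and holds it shut while the case is carried.
- lid_edge (a point): Point on top of the ajar lid, on its middle line, 15 mm in from the free edge, 85 mm from the hinge: the place to press. Shut, it is 56 mm above the bench and 35 mm to the case's -x side of its centre.
- mat_mid (a point): Centre of the top of the fixed black rubber mat, 150 x 150 x 3, lying flat on the bench beyond the cases.
- briquette1: Bystander: a pale round paper briquette, 72 across, 40 high. Origin at the centre of its underside. Leave alone.
- briquette2: Bystander: another such briquette. Leave alone.
- screwdriver: Bystander: a red-handled screwdriver lying on the bench, about 200 long. Leave alone.
- wrench: Bystander: a steel spanner lying on the bench, about 180 long. Leave alone.

How it is judged:
On the way, in this order (a step that is already met when the one before it is completed fails the run):
1. the ajar lid is snapped fully shut with its case standing on the bench (value of joint lid above 0.34 rad and height (world z) of case_c_mid below 0.04 m), for 0.2 s.
2. the rattling case is shaken clear of the bench: its loose part runs to one end (((distance between loose_ball and case_a_mid below 0.06 m and height (world z) of case_a_mid above 0.06 m and x of loose_ball in the frame of case_a_mid above 0.009 m) or (distance between loose_ball and case_b_mid below 0.06 m and height (world z) of case_b_mid above 0.06 m and x of loose_ball in the frame of case_b_mid above 0.009 m) or (distance between loose_ball and case_c_mid below 0.06 m and height (world z) of case_c_mid above 0.06 m and x of loose_ball in the frame of case_c_mid above 0.009 m))).
3. and back to the other end (((distance between loose_ball and case_a_mid below 0.06 m and height (world z) of case_a_mid above 0.06 m and x of loose_ball in the frame of case_a_mid below -0.009 m) or (distance between loose_ball and case_b_mid below 0.06 m and height (world z) of case_b_mid above 0.06 m and x of loose_ball in the frame of case_b_mid below -0.009 m) or (distance between loose_ball and case_c_mid below 0.06 m and height (world z) of case_c_mid above 0.06 m and x of loose_ball in the frame of case_c_mid below -0.009 m))).
At the end, for the whole second after the job is handed in: The case that rattles is held in the fingers, still, level within 0.2 rad, its centre within 60 mm of the mat's centre seen from above and more than 125 mm above the bench (about 95 mm clear of the mat); the lid is shut and the other two cases stand upright on the bench (value of joint lid above 0.34 rad and ((distance between loose_ball and case_a_mid below 0.06 m and height (world z) of case_a_mid above 0.125 m and horizontal distance between case_a_mid and mat_mid below 0.06 m and angle between case_a_mid's own z axis and vertical below 0.2 rad and linear speed of case_a below 0.04 m/s and contact force between case_a and the fingers above 2 N and height (world z) of each of case_b_mid, case_c_mid below 0.034 m and angle between each of case_b_mid, case_c_mid's own z axis and vertical below 0.1 rad and linear speed of each of case_b, case_c below 0.03 m/s) or (distance between loose_ball and case_b_mid below 0.06 m and height (world z) of case_b_mid above 0.125 m and horizontal distance between case_b_mid and mat_mid below 0.06 m and angle between case_b_mid's own z axis and vertical below 0.2 rad and linear speed of case_b below 0.04 m/s and contact force between case_b and the fingers above 2 N and height (world z) of each of case_a_mid, case_c_mid below 0.034 m and angle between each of case_a_mid, case_c_mid's own z axis and vertical below 0.1 rad and linear speed of each of case_a, case_c below 0.03 m/s) or (distance between loose_ball and case_c_mid below 0.06 m and height (world z) of case_c_mid above 0.125 m and horizontal distance between case_c_mid and mat_mid below 0.06 m and angle between case_c_mid's own z axis and vertical below 0.2 rad and linear speed of case_c below 0.04 m/s and contact force between case_c and the fingers above 2 N and height (world z) of each of case_a_mid, case_b_mid below 0.034 m and angle between each of case_a_mid, case_b_mid's own z axis and vertical below 0.1 rad and linear speed of each of case_a, case_b below 0.03 m/s))); the arm keeps its last pose, push and grip.
It fails at once if a briquette or hand tool is moved by more than 30 mm (distance of any of briquette1, briquette2, screwdriver, wrench from where it was at the start of the episode above 0.03 m).
It fails at once if the open case is lifted before its lid is shut (value of joint lid below 0.28 rad and height (world z) of case_c_mid above 0.05 m).
It fails at once if a case is dropped or slammed (over 0.7 m/s just above the bench) ((linear speed of case_a above 0.7 m/s and height (world z) of case_a_mid below 0.06 m) or (linear speed of case_b above 0.7 m/s and height (world z) of case_b_mid below 0.06 m) or (linear speed of case_c above 0.7 m/s and height (world z) of case_c_mid below 0.06 m)).
It also fails if it takes over 72 s, if anything falls off the work surface, if the arm or the gripper's body presses on something with over 40 N, if the wrist force passes 120 N, or if a joint passes its speed limit or range.

## Robot

A 6-joint arm with a two-finger parallel gripper is mounted at the origin on the work surface. World frame = base frame: x ahead of the robot, y to its left, z up, the work surface at z = 0. Lengths are in m, angles in rad, forces in N, time in s.
With the tool pointing down it reaches from about 0.35 to 0.85 m from the base axis. Payload 8.1 kg.
Tool frame: the origin (TCP) lies midway between the tips of the shut fingers; the grasp point (between the pads) lies 19 mm behind it; z points along the fingers, y is the direction in which the jaws open and shut (so a half turn about z gives the same grasp; the last joint's range is limited). The gripper opens to 93 mm and grips with 3 to 60 N. Pads are 15 mm wide; open, the fingers measure 128 mm over their backs; the gripper's body (75 mm by 188 mm) begins 65 mm behind the grasp point.
Start: joints at [-1.276, 0.13, 1.488, -0, 1.523, -0.085], TCP at [0.222, -0.557, 0.197] pointing down, gripper open.
Joint ranges: [-2.96, 2.96], [-0.89, 2.26], [0.02, 2.5], [-1.34, 4.48], [0, 2.73], [-2.66, 2.66]. Speed limits (rad/s): [2.39, 2.39, 2.79, 3.14, 3.14, 3.14].

## Interface

Orientations are given as a rotation vector (axis times angle).
In Python, from plant import robot gives the robot as it stands. The module is installed in compiled form; this text tells all that it offers.
- The arm moves only by the shell command python3 -m pendant 'ROWS' [FORCE]. ROWS is JSON, a list of rows, each an object with "translation": the shift along the tool's x, y, z in mm, a list of three; "twist": the turn, a rotation vector about the tool's x, y, z in rad, a list of three; "grip": the opening, from -1 (shut) to 1 (fully open). A call has exactly 10 rows; each row shifts and turns the pose as measured when the row begins, along the tool's axes as they then stand; what a row does not reach is not made up. A row lasts 1/10 s, in which the tool goes at most 50 mm and 8.59 degrees, less where a joint would pass 70% of its speed; a pose out of reach is approached as far as the arm can. A call is refused whole if a number of a shift passes 50 or a number of a turn 0.15, either way. A call with a gripper value outside its range is refused whole. The fingers move at their own pace and stop on an object; FORCE is the grip in N (left out, the last holds). Time passes only in rows, so rows that do not move let the fingers close, or fill a call up. It gives the time, the measured TCP pose, the force and the opening at its end, in the units of the state.
- robot.read_state(): the state, without advancing time (a new reading comes with each control period).
- robot.read_camera(name): name is "scene" or "side" or "wrist"; returns (picture, depth): 384x512x3 uint8, red, green, blue; 384x512 float32, m along the optical axis (not along the pixel's ray), 0 where there is no reading.
- robot.camera_info(name): a dict with "vertical_fov" (degrees; the focal length in pixels is half the picture's height over the tangent of half this angle, whatever the lens; pixels are square), "cx", "cy" (the principal point, pixels), "cam_to_world" (4x4, takes a point from camera to world coordinates). Camera axes: x right, y up, looking along -z (the intrinsics and any distortion apply to the point x, -y, -z); pixel columns grow to the right and rows downward; lengths in m; the calibration is good to about 2 mm. A picture is of the moment at which its call begins: read the wrist's pose just before it. camera_info takes no time and is no camera call; for the wrist camera it gives the pose at the moment of the call.
- robot.close_job(): hands the job in, once; it reports no verdict.
The state is a dict: "t": time; "q": joint angles; "dq": joint speeds; "joint_torque": joint torques, N m; "tool_pos": TCP position; "orientation": TCP orientation; "force": force on the tool from outside, world axes, zero at the start; "wrist_torque": the same for the moment, N m; "opening": finger opening in m.
Only numpy, scipy, OpenCV 4.12 (cv2) and the standard library are available. Lean on these libraries where they do the work, as an engineer would, in place of code of your own. Each camera call takes 0.05 s, during which the arm holds its last target. There are 200 camera calls.

## Working session

There is one attempt and no reset: what is moved stays moved. The work goes in short steps, Python scripts to look and compute and a shell command to move; the robot and the scene stay as the last step left them, time stands still between calls to the robot, and variables do not carry over. Pictures are saved under pics/ and viewed, about 8 in all and at most 12, crops included, and the job is handed in when it is done.

```bash
mkdir -p pics; cat > h.py <<'E'
import numpy as np, cv2, pickle
from plant import robot
from scipy.spatial.transform import Rotation as R
def snap(name,fn):
    info=robot.camera_info(name); p,d=robot.read_camera(name)
    pickle.dump((info,p,d),open(f'{fn}.pkl','wb'))
    cv2.imwrite(f'pics/{fn}.png',p[:,:,::-1]); return info,p,d
def load(fn): return pickle.load(open(f'{fn}.pkl','rb'))
def cloud(info,d):
    h,w=d.shape; f=h/2/np.tan(np.radians(info['vertical_fov'])/2)
    v,u=np.mgrid[:h,:w]
    P=np.stack([(u-info['cx'])/f*d,-(v-info['cy'])/f*d,-d],-1)
    T=np.array(info['cam_to_world']); return P@T[:3,:3].T+T[:3,3]
E
python3 - <<'E'
from h import *
a=snap('scene','s0'); b=snap('side','d0'); s=robot.read_state()
print(s); 
for i in (a,b): print({k:v for k,v in i[0].items()})
E
```

```text
{'t': 0.1, 'q': array([-1.27639322e+00,  1.31080706e-01,  1.48915294e+00,  1.23649741e-05,
        1.52299306e+00, -8.54194559e-02]), 'dq': array([-0.00039238, -0.00118001, -0.00288377, -0.0007001 , -0.0015129 ,
        0.00036546]), 'joint_torque': array([ 5.95200909e-04, -5.61342931e+01, -4.93096161e+01,  7.69771636e-02,
        2.91563157e-02, -4.62499781e-05]), 'tool_pos': array([ 0.22231143, -0.55671642,  0.1965049 ]), 'orientation': array([-3.08351290e+00, -5.92736059e-01,  2.48294675e-04]), 'force': array([ 0.98665612,  0.52123837, -0.7958175 ]), 'wrist_torque': array([ 0.0409492 , -0.07283294, -0.02687559]), 'opening': 0.09284023263712016}
{'vertical_fov': 51.770783441144225, 'cx': 249.31272255522956, 'cy': 190.63428294495438, 'cam_to_world': array([[ 0.02541967, -0.62354883,  0.78137104,  1.35400625],
       [ 0.99957861,  0.02681258, -0.01112149,  0.02087167],
       [-0.01401578,  0.78132448,  0.62396764,  0.71702674],
       [ 0.        ,  0.        ,  0.        ,  1.        ]])}
{'vertical_fov': 46.97876056876443, 'cx': 249.659579269502, 'cy': 190.79784513448803, 'cam_to_world': array([[-0.96584945,  0.17254956, -0.19329118,  0.27674141],
       [-0.25904899, -0.65842628,  0.70666007,  1.06039597],
       [-0.00533411,  0.73259913,  0.68063945,  1.10274898],
       [ 0.        ,  0.        ,  0.        ,  1.        ]])}
```

View pics/s0.png

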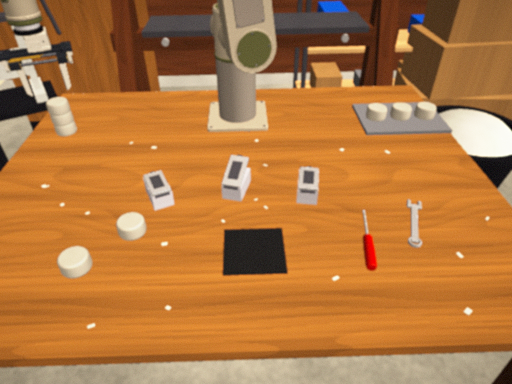

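View pics/d0.png

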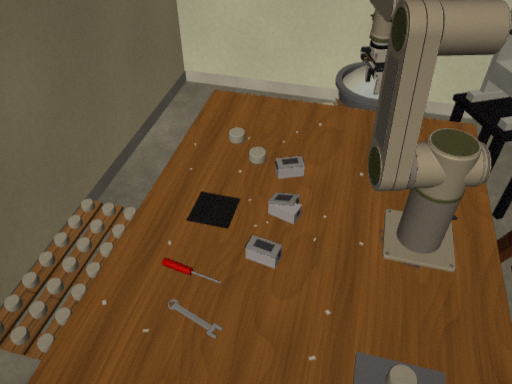

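The scene view shows the cases at about (158,190), (236,178) and (308,185). The middle one is ajar. The mat is at (254,251), the briquettes at (131,226) and (75,262), the screwdriver at (369,240) and the wrench at (415,222).

```bash
python3 - <<'E'
from h import *
for fn in ('s0','d0'):
    i,p,d=load(fn); X=cloud(i,d); z=X[:,:,2]
    m=((z>0.02)&(z<0.1)&(X[:,:,0]>.3)&(X[:,:,0]<.9)&(abs(X[:,:,1])<.45)&(d>0)).astype(np.uint8)
    n,l,st,c=cv2.connectedComponentsWithStats(m)
    for k in range(1,n):
        if st[k,4]<60: continue
        P=X[l==k]; top=P[P[:,2]>0.046]
        print(fn,k,c[k].round(),st[k,4],P.mean(0).round(3),'zmax',np.percentile(P[:,2],98).round(3))
        if len(top)>20: 
            (cc,sz,an)=cv2.minAreaRect(top[:,:2].astype(np.float32)); print('   rect',np.round(cc,3),np.round(sz,3),round(an,1))
    blk=(p.max(2)<50)&(abs(z)<0.015)&(X[:,:,0]>.5)&(X[:,:,0]<.9)&(abs(X[:,:,1])<.3)
    print('mat',X[blk].mean(0), np.percentile(X[blk],[2,98],axis=0))
i,p,d=load('s0')
a=cv2.resize(p[145:220,130:330,::-1],None,fx=4,fy=4,interpolation=cv2.INTER_CUBIC)
i,p,d=load('d0')
b=cv2.resize(p[150:275,220:330,::-1],None,fx=2.3,fy=2.3,interpolation=cv2.INTER_CUBIC)
o=np.zeros((300+b.shape[0],800,3),np.uint8);o[:300]=a;o[300:,:b.shape[1]]=b;cv2.imwrite('pics/c0.png',o)
E
```

```text
s0 1 [236. 175.] 875 [ 0.461 -0.003  0.061] zmax 0.091
   rect [ 0.451 -0.004] [0.055 0.104] 72.6
s0 2 [308. 182.] 634 [0.488 0.196 0.05 ] zmax 0.058
   rect [0.472 0.199] [0.055 0.112] 80.2
s0 3 [157. 187.] 676 [ 0.489 -0.22   0.049] zmax 0.058
   rect [ 0.475 -0.223] [0.11  0.054] 24.2
s0 4 [130. 224.] 538 [ 0.62  -0.269  0.036] zmax 0.042
s0 5 [370. 250.] 267 [0.72  0.311 0.024] zmax 0.027
s0 6 [ 73. 259.] 704 [ 0.735 -0.375  0.036] zmax 0.042
mat [0.69560122 0.03790539 0.0026461 ] [[ 6.24476630e-01 -3.02917547e-02  1.81192810e-04]
 [ 7.59583481e-01  1.06207774e-01  5.15734531e-03]]
d0 1 [236. 133.] 182 [ 0.723 -0.37   0.037] zmax 0.046
d0 2 [257. 153.] 206 [ 0.607 -0.264  0.037] zmax 0.045
d0 3 [289. 164.] 454 [ 0.47  -0.212  0.048] zmax 0.062
   rect [ 0.474 -0.222] [0.109 0.063] 24.3
d0 4 [285. 204.] 674 [0.442 0.008 0.057] zmax 0.091
   rect [ 0.447 -0.002] [0.063 0.104] 74.8
d0 5 [263. 249.] 708 [0.468 0.209 0.05 ] zmax 0.061
   rect [0.471 0.2  ] [0.059 0.11 ] 80.1
d0 6 [176. 264.] 168 [0.715 0.315 0.024] zmax 0.03
mat [0.68645156 0.04345818 0.00316765] [[ 0.61653815 -0.02967436 -0.00171405]
 [ 0.75707847  0.11136197  0.00833666]]
```

View pics/c0.png

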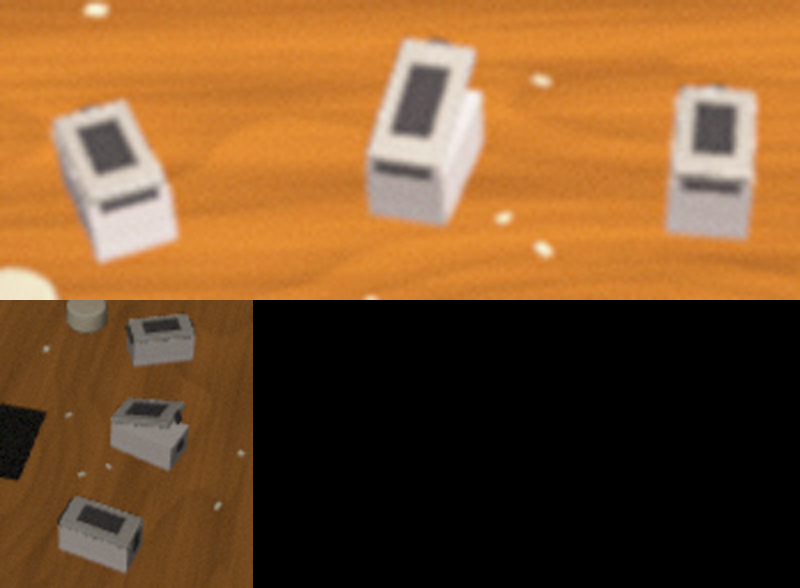

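All three hinges point away from the robot. Case C lies at about (0.446,-0.002) with yaw -17°. The right case is at about (0.472,0.20), yaw -10°, and the left case at about (0.474,-0.222), yaw 24°.

```bash
cat >> h.py <<'E'
def plan(pos,yaw_deg,n):
    """constant body row (mm, rad) that, repeated n times, reaches pos / yaw, tool down"""
    s=robot.read_state(); R0=R.from_rotvec(s['orientation']); y=np.radians(yaw_deg)
    RT=R.from_matrix(np.array([[np.cos(y),np.sin(y),0],[np.sin(y),-np.cos(y),0],[0,0,-1.]]))
    w=(R0.inv()*RT).as_rotvec()/n
    A=sum((R.from_rotvec(w*k).as_matrix() for k in range(n)),np.zeros((3,3)))
    t=np.linalg.solve(A,R0.inv().apply(np.array(pos)-s['tool_pos']))*1000
    print('n',n,'t mm',t.round(1),'tw',w.round(4),'| now',s['tool_pos'].round(4),'yaw',np.degrees(np.arctan2(*R0.as_matrix()[1::-1,0])).round(2))
E
python3 - <<'E'
from h import *
plan([.4155,.008,.16],-17.4,14)
E
```

```text
n 14 t mm [ 16.6 -40.2   2.6] tw [-0.0001  0.      0.0488] | now [ 0.2223 -0.5567  0.1965] yaw 21.76
```

```bash
python3 -m pendant '[{"translation":[17,-40,1],"twist":[0,0,0.05],"grip":-1},{"translation":[17,-40,1],"twist":[0,0,0.05],"grip":-1},{"translation":[17,-40,1],"twist":[0,0,0.05],"grip":-1},{"translation":[17,-40,1],"twist":[0,0,0.05],"grip":-1},{"translation":[17,-40,1],"twist":[0,0,0.05],"grip":-1},{"translation":[17,-40,1],"twist":[0,0,0.05],"grip":-1},{"translation":[17,-40,1],"twist":[0,0,0.05],"grip":-1},{"translation":[17,-40,1],"twist":[0,0,0.05],"grip":-1},{"translation":[17,-40,1],"twist":[0,0,0.05],"grip":-1},{"translation":[17,-40,1],"twist":[0,0,0.05],"grip":-1}]' 30
python3 -c "
from h import *
plan([.4155,.008,.16],-17.4,9)"
```

```text
t: 1.1
tool_pos: [0.3293, -0.1274, 0.1804]
orientation: [-3.121, 0.235, 0.008]
force: [0.9, -1.2, -0.3]
opening: 0.0174
n 9 t mm [  6.1 -16.8   2.3] tw [-0.0012  0.0008  0.0171] | now [ 0.3293 -0.1274  0.1804] yaw -8.59
```

```bash
python3 -m pendant '[{"translation":[8,-21,3],"twist":[0,0,0.02],"grip":-1},{"translation":[8,-21,3],"twist":[0,0,0.02],"grip":-1},{"translation":[8,-21,3],"twist":[0,0,0.02],"grip":-1},{"translation":[8,-21,3],"twist":[0,0,0.02],"grip":-1},{"translation":[8,-21,3],"twist":[0,0,0.02],"grip":-1},{"translation":[8,-21,3],"twist":[0,0,0.02],"grip":-1},{"translation":[5,-14,1],"twist":[0,0,0.02],"grip":-1},{"translation":[0,0,0],"twist":[0,0,0],"grip":-1},{"translation":[0,0,0],"twist":[0,0,0],"grip":-1},{"translation":[0,0,0],"twist":[0,0,0],"grip":-1}]'
python3 -c "
from h import *
plan([.4155,.008,.16],-17.4,5)
i,p,d=snap('wrist','w1')"
```

```text
t: 2.1
tool_pos: [0.4108, 0.0102, 0.1591]
orientation: [-3.098, 0.448, 0.015]
force: [0.6, -1.5, -0.5]
opening: 0.0005
n 5 t mm [ 1.   0.1 -0.2] tw [-0.002   0.0023  0.0033] | now [0.4108 0.0102 0.1591] yaw -16.46
```

View pics/w1.png

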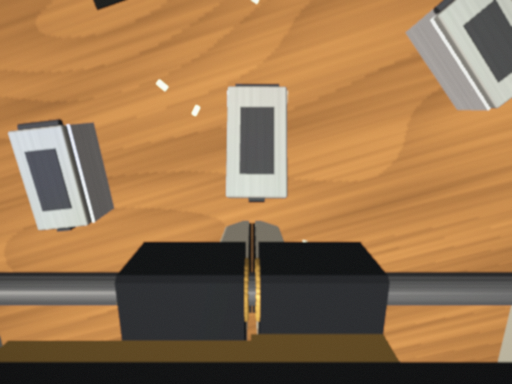

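The wrist view shows case C's lid at columns 227–288, rows 85–198, almost aligned with the tool. The catch end (257,200) is near the fingers. Next I get the lid's position from the depth.

```bash
python3 - <<'E'
from h import *
i,p,d=load('w1'); X=cloud(i,d)
m=(X[:,:,2]>0.03)&(X[:,:,2]<0.11)&(d>0); m[235:]=0
n,l,st,c=cv2.connectedComponentsWithStats(m.astype(np.uint8))
for k in range(1,n):
    if st[k,4]<2000: continue
    P=X[l==k]; r=cv2.minAreaRect(P[P[:,2]>.05][:,:2].astype(np.float32)); print(c[k],P.mean(0).round(3),P[:,2].min().round(3),P[:,2].max().round(3),np.round(r[0],4),np.round(r[1],4),r[2])
for v,u in [(92,257),(142,257),(178,257),(195,257),(195,232),(195,282),(92,232),(92,282)]: print(v,u,X[v,u].round(4))
E
```

```text
[475.75479774  47.00662709] [ 0.473 -0.209  0.052] 0.03 0.058 [ 0.4734 -0.2214] [0.1032 0.0532] 24.588924407958984
[256.33988155 142.11483461] [ 0.451 -0.004  0.073] 0.042 0.093 [ 0.4484 -0.0033] [0.0527 0.1005] 73.09356689453125
[ 55.19381672 174.57105227] [0.473 0.193 0.052] 0.03 0.058 [0.4682 0.2   ] [0.0546 0.1031] 79.84593200683594
92 257 [ 0.4912 -0.0167  0.0554]
142 257 [ 0.4507 -0.0048  0.0743]
178 257 [0.4219 0.0036 0.0835]
195 257 [0.4093 0.0073 0.091 ]
195 232 [0.4155 0.0277 0.0918]
195 282 [ 0.4031 -0.0132  0.0904]
92 232 [0.4975 0.0047 0.055 ]
92 282 [ 0.4849 -0.038   0.0561]
```

```bash
python3 -m pendant '[{"translation":[3,1,10],"twist":[0,0,0.01],"grip":-1},{"translation":[3,2,12],"twist":[0,0,0],"grip":-1},{"translation":[0,0,12],"twist":[0,0,0],"grip":-1},{"translation":[0,0,12],"twist":[0,0,0],"grip":-1},{"translation":[0,0,12],"twist":[0,0,0],"grip":-1},{"translation":[0,0,10],"twist":[0,0,0],"grip":-1},{"translation":[0,0,8],"twist":[0,0,0],"grip":-1},{"translation":[0,0,8],"twist":[0,0,0],"grip":-1},{"translation":[0,0,8],"twist":[0,0,0],"grip":-1},{"translation":[0,0,8],"twist":[0,0,0],"grip":-1}]'
```

```text
t: 3.15
tool_pos: [0.4142, 0.0048, 0.0511]
orientation: [-3.095, 0.469, 0.016]
force: [-0.5, -0.4, 2.5]
opening: 0.0009
```

```bash
python3 -m pendant '[{"translation":[0,0,0],"twist":[0,0,0],"grip":-1},{"translation":[0,0,0],"twist":[0,0,0],"grip":-1},{"translation":[0,0,-15],"twist":[0,0,0],"grip":-1},{"translation":[0,0,-20],"twist":[0,0,0],"grip":1},{"translation":[0,0,-20],"twist":[0,0,0],"grip":1},{"translation":[0,0,-20],"twist":[0,0,0],"grip":1},{"translation":[0,0,-15],"twist":[0,0,0],"grip":1},{"translation":[0,0,-10],"twist":[0,0,0],"grip":1},{"translation":[0,0,0],"twist":[0,0,0],"grip":1},{"translation":[0,0,0],"twist":[0,0,0],"grip":1}]'
python3 - <<'E'
from h import *
i,p,d=snap('wrist','w2'); X=cloud(i,d)
m=(X[:,:,2]>0.03)&(X[:,:,2]<0.11)&(d>0); m[225:]=0
n,l,st,c=cv2.connectedComponentsWithStats(m.astype(np.uint8))
for k in range(1,n):
    if st[k,4]<2000: continue
    P=X[l==k]; r=cv2.minAreaRect(P[P[:,2]>.05][:,:2].astype(np.float32)); print(c[k],P.mean(0).round(3),P[:,2].min().round(3),P[:,2].max().round(3),np.round(r[0],4),np.round(r[1],4),r[2])
    for v in range(0,225,20): 
        q=X[v][l[v]==k]; 
        if len(q): print(v, q.mean(0).round(4))
s=robot.read_state(); print(s['tool_pos'],s['orientation'],s['force'])
E
```

```text
t: 4.15
tool_pos: [0.4151, 0.0037, 0.1546]
orientation: [-3.095, 0.468, 0.015]
force: [0.0, -0.4, -0.5]
opening: 0.0522
[472.96016639  49.06277575] [ 0.473 -0.21   0.052] 0.03 0.058 [ 0.4727 -0.2224] [0.1047 0.0544] 23.778362274169922
0 [ 0.5115 -0.2132  0.0536]
20 [ 0.4977 -0.2073  0.0543]
40 [ 0.4827 -0.2058  0.0524]
60 [ 0.4649 -0.2103  0.0521]
80 [ 0.4466 -0.2147  0.0509]
100 [ 0.4276 -0.2194  0.0487]
[250.33598   149.0327893] [ 0.449 -0.004  0.062] 0.043 0.072 [ 0.4465 -0.0029] [0.0527 0.104 ] 73.28057098388672
100 [ 0.4902 -0.0163  0.055 ]
120 [ 0.4737 -0.0117  0.0582]
140 [ 0.4573 -0.006   0.0611]
160 [ 0.4404 -0.0014  0.0643]
180 [0.4234 0.0038 0.0671]
200 [0.4058 0.0092 0.0691]
[ 47.65154766 178.03309838] [0.478 0.191 0.052] 0.03 0.058 [0.4759 0.1989] [0.0554 0.0917] 79.43093872070312
140 [0.5137 0.1806 0.0509]
160 [0.4963 0.1878 0.0518]
180 [0.4772 0.1916 0.0521]
200 [0.4573 0.1951 0.0523]
220 [0.4365 0.1987 0.0518]
[0.41501444 0.00369271 0.1544776 ] [-3.09489504  0.46837048  0.01580251] [-0.44725426  1.06815085  0.70879868]
```

View pics/w2.png

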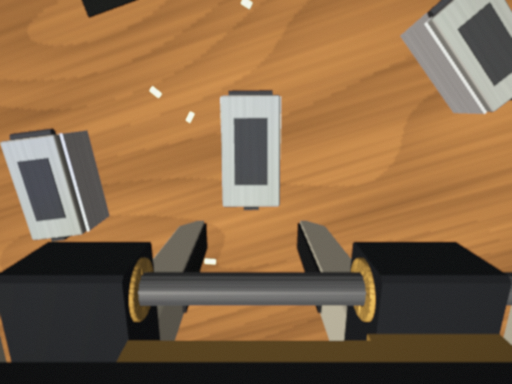

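The lid is still about 0.16 rad open, so it has reached about 0.22 rad. That doesn't fit a TCP reading of z=0.051, so I check the fingertip heights in the wrist depth.

```bash
python3 - <<'E'
from h import *
i,p,d=load('w2'); X=cloud(i,d)
for v,u in [(224,203),(228,204),(235,190),(224,304),(230,306),(235,318)]: print(v,u,X[v,u].round(4))
i,p,d=load('w1'); X=cloud(i,d)
for v,u in [(226,243),(226,262),(232,245),(232,262)]: print(v,u,X[v,u].round(4))
i,p,d=snap('side','d2');X=cloud(i,d)
cv2.imwrite('pics/d2c.png',cv2.resize(p[130:260,220:330,::-1],None,fx=4.5,fy=4.5,interpolation=cv2.INTER_CUBIC))
E
```

```text
224 203 [0.4307 0.0283 0.176 ]
228 204 [0.4303 0.0268 0.1821]
235 190 [0.4333 0.031  0.1954]
224 304 [ 0.4157 -0.0262  0.1798]
230 306 [ 0.4157 -0.026   0.1884]
235 318 [ 0.4146 -0.0307  0.1956]
226 243 [0.4213 0.0124 0.1876]
226 262 [0.4179 0.0026 0.1862]
232 245 [0.4208 0.0112 0.1955]
232 262 [0.4185 0.0027 0.1959]
```

View pics/d2c.png

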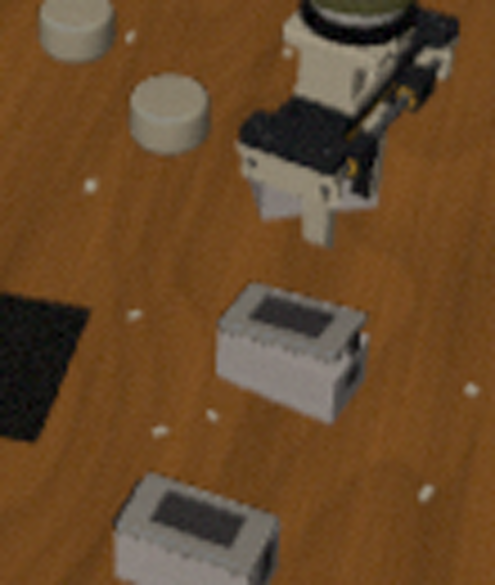

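The real fingertips sit about 17 mm above the reported TCP, so the press stopped short. I'll press again, deeper.

```bash
python3 -m pendant '[{"translation":[-2,-1,8],"twist":[0,0,0],"grip":-1},{"translation":[-1,-1,15],"twist":[0,0,0],"grip":-1},{"translation":[0,0,15],"twist":[0,0,0],"grip":-1},{"translation":[0,0,15],"twist":[0,0,0],"grip":-1},{"translation":[0,0,15],"twist":[0,0,0],"grip":-1},{"translation":[0,0,8],"twist":[0,0,0],"grip":-1},{"translation":[0,0,8],"twist":[0,0,0],"grip":-1},{"translation":[0,0,8],"twist":[0,0,0],"grip":-1},{"translation":[0,0,8],"twist":[0,0,0],"grip":-1},{"translation":[0,0,6],"twist":[0,0,0],"grip":-1}]'
```

```text
t: 5.25
tool_pos: [0.4061, 0.0093, 0.036]
orientation: [-3.095, 0.468, 0.031]
force: [1.0, -0.4, -0.1]
opening: 0.0012
```

```bash
python3 -m pendant '[{"translation":[0,0,0],"twist":[0,0,0],"grip":-1},{"translation":[0,0,-12],"twist":[0,0,0],"grip":-1},{"translation":[0,0,-20],"twist":[0,0,0],"grip":1},{"translation":[0,0,-20],"twist":[0,0,0],"grip":1},{"translation":[0,0,-20],"twist":[0,0,0],"grip":1},{"translation":[0,0,-20],"twist":[0,0,0],"grip":1},{"translation":[0,0,-15],"twist":[0,0,0],"grip":1},{"translation":[0,0,-8],"twist":[0,0,0],"grip":1},{"translation":[0,0,0],"twist":[0,0,0],"grip":1},{"translation":[0,0,0],"twist":[0,0,0],"grip":1}]'
python3 - <<'E'
from h import *
i,p,d=snap('wrist','w3'); X=cloud(i,d)
m=(X[:,:,2]>0.03)&(X[:,:,2]<0.11)&(d>0); m[225:]=0
n,l,st,c=cv2.connectedComponentsWithStats(m.astype(np.uint8))
for k in range(1,n):
    if st[k,4]<2000: continue
    P=X[l==k]; r=cv2.minAreaRect(P[P[:,2]>.05][:,:2].astype(np.float32)); print(c[k],P.mean(0).round(3),P[:,2].min().round(3),P[:,2].max().round(3),np.round(r[0],4),np.round(r[1],4),r[2])
    for v in range(0,225,20): 
        q=X[v][l[v]==k]; 
        if len(q): print(v, q.mean(0).round(4))
s=robot.read_state(); print(s['tool_pos'],s['orientation'],s['force'])
E
```

```text
t: 6.25
tool_pos: [0.4103, 0.0073, 0.1643]
orientation: [-3.095, 0.468, 0.018]
force: [-0.5, -0.6, -0.0]
opening: 0.0597
[471.24645413  45.98178269] [ 0.471 -0.212  0.052] 0.03 0.058 [ 0.4716 -0.2228] [0.1061 0.0543] 23.524871826171875
0 [ 0.5088 -0.2119  0.0537]
20 [ 0.4941 -0.2077  0.054 ]
40 [ 0.4776 -0.2089  0.0525]
60 [ 0.4593 -0.2133  0.0519]
80 [ 0.4405 -0.2178  0.0507]
100 [ 0.4224 -0.2175  0.0478]
[252.60424988 140.42179262] [ 0.449 -0.004  0.054] 0.043 0.058 [ 0.4456 -0.0027] [0.0531 0.1075] 73.30143737792969
100 [ 0.485  -0.0143  0.0547]
120 [ 0.4678 -0.0095  0.0548]
140 [ 0.4501 -0.0044  0.055 ]
160 [0.4319 0.0016 0.0549]
180 [0.4127 0.0068 0.0542]
[ 55.74215247 174.22630792] [0.474 0.192 0.052] 0.03 0.058 [0.4714 0.1993] [0.0542 0.1021] 79.97792053222656
140 [0.5086 0.1867 0.0522]
160 [0.4893 0.1895 0.0525]
180 [0.4694 0.1932 0.0522]
200 [0.4487 0.1966 0.0524]
220 [0.4279 0.2013 0.053 ]
[0.41025163 0.00727475 0.1641728 ] [-3.09476629  0.46843539  0.01845754] [ 0.30925952  0.06025761 -0.14148632]
```

The lid is flat and shut. Next I grasp case C at (0.446,-0.003), yaw -16.7°.

```bash
python3 -c "
from h import *
plan([.446,-.003,.01],-16.7,9)"
```

```text
n 9 t mm [ 4.3  0.  17.1] tw [-0.0011  0.0015 -0.001 ] | now [0.4103 0.0073 0.1642] yaw -17.21
```

```bash
python3 -m pendant '[{"translation":[10,0,2],"twist":[-0.005,0.007,-0.005],"grip":1},{"translation":[12,0,12],"twist":[-0.005,0.007,-0.004],"grip":1},{"translation":[12,0,18],"twist":[0,0,0],"grip":1},{"translation":[3,0,20],"twist":[0,0,0],"grip":1},{"translation":[0,0,20],"twist":[0,0,0],"grip":1},{"translation":[0,0,20],"twist":[0,0,0],"grip":1},{"translation":[0,0,18],"twist":[0,0,0],"grip":1},{"translation":[0,0,16],"twist":[0,0,0],"grip":1},{"translation":[0,0,10],"twist":[0,0,0],"grip":1},{"translation":[0,0,5],"twist":[0,0,0],"grip":1}]'
python3 -c "
from h import *
plan([.446,-.003,.01],-16.7,1)"
```

```text
t: 7.3
tool_pos: [0.4454, -0.0048, 0.0085]
orientation: [3.105, -0.451, -0.011]
force: [-0.5, -0.7, 0.0]
opening: 0.0929
n 1 t mm [ 0.1 -1.9 -1.5] tw [0.0048 0.0066 0.0031] | now [ 0.4454 -0.0048  0.0085] yaw -16.52
```

```bash
python3 -m pendant '[{"translation":[0,-2,0],"twist":[0,0,0],"grip":-1},{"translation":[0,0,0],"twist":[0,0,0],"grip":-1},{"translation":[0,0,0],"twist":[0,0,0],"grip":-1},{"translation":[0,0,0],"twist":[0,0,0],"grip":-1},{"translation":[0,0,0],"twist":[0,0,0],"grip":-1},{"translation":[0,0,0],"twist":[0,0,0],"grip":-1},{"translation":[0,0,0],"twist":[0,0,0],"grip":-1},{"translation":[0,0,0],"twist":[0,0,0],"grip":-1},{"translation":[0,0,-5],"twist":[0,0,0],"grip":-1},{"translation":[0,0,-8],"twist":[0,0,0],"grip":-1}]' 50
python3 -c "
from h import *
s=robot.read_state();print(s['force'],s['wrist_torque'],s['opening'],s['tool_pos'])"
```

```text
t: 8.3
tool_pos: [0.4456, -0.0026, 0.0219]
orientation: [3.105, -0.45, -0.013]
force: [0.0, 0.4, -2.9]
opening: 0.0551
[ 4.30263293e-04  3.87586646e-01 -2.94017091e+00] [ 0.11973321 -0.02305509  0.04291909] 0.05508690102746782 [ 0.44559526 -0.00264946  0.02188839]
```

```bash
python3 -m pendant '[{"translation":[0,0,-12],"twist":[0,0,0],"grip":-1},{"translation":[0,0,-15],"twist":[0,0,0],"grip":-1},{"translation":[0,0,-15],"twist":[0,0,0],"grip":-1},{"translation":[0,0,-15],"twist":[0,0,0],"grip":-1},{"translation":[0,0,-15],"twist":[0,0,0],"grip":-1},{"translation":[0,0,-12],"twist":[0,0,0],"grip":-1},{"translation":[0,0,-6],"twist":[0,0,0],"grip":-1},{"translation":[0,0,0],"twist":[0,0,0],"grip":-1},{"translation":[0,0,0],"twist":[0,0,0],"grip":-1},{"translation":[0,0,0],"twist":[0,0,0],"grip":-1}]'
python3 -c "
from h import *
s=robot.read_state();R0=R.from_rotvec(s['orientation']);print(s['force'],R0.inv().apply(s['wrist_torque']),s['opening'],s['tool_pos'],R0.as_matrix()[:,2])"
```

```text
t: 9.3
tool_pos: [0.447, -0.0023, 0.1221]
orientation: [3.105, -0.45, -0.008]
force: [-0.2, 0.0, -2.6]
opening: 0.0557
[-0.23940536  0.04841422 -2.5546047 ] [ 0.07395247 -0.07479649  0.00420407] 0.05566099424223297 [ 0.44697205 -0.00229944  0.12209208] [-0.00539005 -0.00308605 -0.99998071]
```

```bash
cat > tq.py <<'E'
from h import *
s=robot.read_state();R0=R.from_rotvec(s['orientation']);print('t',s['t'],'F',s['force'].round(2),'tool torque',R0.inv().apply(s['wrist_torque']).round(3),s['opening'],s['tool_pos'].round(4),'zax',R0.as_matrix()[:,2].round(3),'q5t',s['joint_torque'][4].round(3))
E
python3 -m pendant '[{"translation":[35,0,0],"twist":[0,0,0],"grip":-1},{"translation":[40,0,0],"twist":[0,0,0],"grip":-1},{"translation":[40,0,0],"twist":[0,0,0],"grip":-1},{"translation":[0,0,0],"twist":[0,0,0],"grip":-1},{"translation":[0,0,0],"twist":[0,0,0],"grip":-1},{"translation":[-40,0,0],"twist":[0,0,0],"grip":-1},{"translation":[-40,0,0],"twist":[0,0,0],"grip":-1},{"translation":[-40,0,0],"twist":[0,0,0],"grip":-1},{"translation":[0,0,0],"twist":[0,0,0],"grip":-1},{"translation":[0,0,0],"twist":[0,0,0],"grip":-1}]'; python3 tq.py
python3 -m pendant '[{"translation":[0,0,0],"twist":[0,0,0],"grip":-1},{"translation":[0,0,0],"twist":[0,0,0],"grip":-1},{"translation":[35,0,0],"twist":[0,0,0],"grip":-1},{"translation":[40,0,0],"twist":[0,0,0],"grip":-1},{"translation":[40,0,0],"twist":[0,0,0],"grip":-1},{"translation":[0,0,0],"twist":[0,0,0],"grip":-1},{"translation":[0,0,0],"twist":[0,0,0],"grip":-1},{"translation":[0,0,0],"twist":[0,0,0],"grip":-1},{"translation":[0,0,0],"twist":[0,0,0],"grip":-1},{"translation":[0,0,0],"twist":[0,0,0],"grip":-1}]'; python3 tq.py
python3 -m pendant '[{"translation":[-35,0,0],"twist":[0,0,0],"grip":-1},{"translation":[-40,0,0],"twist":[0,0,0],"grip":-1},{"translation":[-40,0,0],"twist":[0,0,0],"grip":-1},{"translation":[0,0,0],"twist":[0,0,0],"grip":-1},{"translation":[0,0,0],"twist":[0,0,0],"grip":-1},{"translation":[0,0,0],"twist":[0,0,0],"grip":-1},{"translation":[0,0,0],"twist":[0,0,0],"grip":-1},{"translation":[0,0,0],"twist":[0,0,0],"grip":-1},{"translation":[0,0,0],"twist":[0,0,0],"grip":-1},{"translation":[0,0,0],"twist":[0,0,0],"grip":-1}]'; python3 tq.py
```

```text
t: 10.3
tool_pos: [0.4289, 0.0013, 0.1071]
orientation: [3.105, -0.449, -0.051]
force: [1.1, -0.5, -3.6]
opening: 0.0555
t 10.3 F [ 1.1  -0.49 -3.63] tool torque [ 0.076  0.045 -0.049] 0.05551530863744142 [0.4289 0.0013 0.1071] zax [-0.033  0.001 -0.999] q5t 0.534
t: 11.3
tool_pos: [0.5445, -0.033, 0.1013]
orientation: [3.105, -0.45, -0.053]
force: [0.4, 0.2, -4.0]
opening: 0.0556
t 11.3 F [ 0.36  0.19 -4.04] tool torque [ 0.034  0.006 -0.03 ] 0.055592687571762486 [ 0.5445 -0.033   0.1013] zax [-0.034  0.001 -0.999] q5t 0.173
t: 12.3
tool_pos: [0.4309, 0.0008, 0.1062]
orientation: [3.106, -0.449, -0.045]
force: [0.6, -0.4, -3.5]
opening: 0.0551
t 12.3 F [ 0.58 -0.41 -3.54] tool torque [ 0.044 -0.004 -0.01 ] 0.05514700441641608 [0.4309 0.0008 0.1062] zax [-0.029  0.001 -1.   ] q5t 0.165
```

```bash
cat > avg.py <<'E'
from h import *
a=[]
for k in range(10):
    robot.read_camera('wrist'); s=robot.read_state();R0=R.from_rotvec(s['orientation'])
    a.append(np.r_[R0.inv().apply(s['wrist_torque']),s['force']])
a=np.array(a);print('mean',a.mean(0).round(3),'sd',a.std(0).round(3),'t',s['t'],s['tool_pos'].round(3))
E
python3 avg.py
python3 -m pendant '[{"translation":[35,0,-2],"twist":[0,0.01,0],"grip":-1},{"translation":[40,0,-2],"twist":[0,0.01,0],"grip":-1},{"translation":[40,0,-2],"twist":[0,0.01,0],"grip":-1},{"translation":[0,0,-2],"twist":[0,0,0],"grip":-1},{"translation":[0,0,0],"twist":[0,0,0],"grip":-1},{"translation":[0,0,0],"twist":[0,0,0],"grip":-1},{"translation":[0,0,0],"twist":[0,0,0],"grip":-1},{"translation":[0,0,0],"twist":[0,0,0],"grip":-1},{"translation":[0,0,0],"twist":[0,0,0],"grip":-1},{"translation":[0,0,0],"twist":[0,0,0],"grip":-1}]'; python3 avg.py; python3 tq.py
```

```text
mean [ 0.042  0.01   0.     0.213  0.104 -3.896] sd [0.024 0.021 0.031 0.702 0.378 0.448] t 12.8 [0.43  0.001 0.106]
t: 13.8
tool_pos: [0.5403, -0.0311, 0.1098]
orientation: [3.102, -0.446, -0.004]
force: [0.7, -0.1, -3.0]
opening: 0.0555
mean [ 0.062 -0.01  -0.012  0.06   0.121 -4.071] sd [0.027 0.022 0.031 0.67  0.483 0.51 ] t 14.3 [ 0.541 -0.031  0.109]
t 14.3 F [-0.    0.1  -4.17] tool torque [ 0.089 -0.008 -0.025] 0.05579634309810384 [ 0.5405 -0.0313  0.1095] zax [-0.004 -0.007 -1.   ] q5t -0.045
```

C shows a torque change of 0.02±0.01 N·m, which the tilt change explains. A shifting ball would give 0.056, so C looks silent and I set it back.

```bash
python3 -c "
from h import *
plan([.447,-.003,.03],-16.7,9)"
```

```text
n 9 t mm [-10.8  -0.1   8.8] tw [0.0009 0.0002 0.0007] | now [ 0.5405 -0.0313  0.1095] yaw -16.35
```

```bash
python3 -m pendant '[{"translation":[-10,0,5],"twist":[0.002,0,0],"grip":-1},{"translation":[-13,0,10],"twist":[0.002,0,0],"grip":-1},{"translation":[-14,0,10],"twist":[0.002,0,0],"grip":-1},{"translation":[-14,0,10],"twist":[0.002,0,0],"grip":-1},{"translation":[-13,0,10],"twist":[0,0,0],"grip":-1},{"translation":[-13,0,10],"twist":[0,0,0],"grip":-1},{"translation":[-10,0,9],"twist":[0,0,0],"grip":-1},{"translation":[-5,0,6],"twist":[0,0,0],"grip":-1},{"translation":[0,0,3],"twist":[0,0,0],"grip":-1},{"translation":[0,0,0],"twist":[0,0,0],"grip":-1}]'; python3 tq.py
```

```text
t: 15.3
tool_pos: [0.4509, -0.0051, 0.035]
orientation: [-3.109, 0.447, -0.003]
force: [1.0, 0.3, -3.5]
opening: 0.0556
t 15.3 F [ 0.99  0.28 -3.49] tool torque [ 0.034 -0.028  0.003] 0.05556319955918641 [ 0.4509 -0.0051  0.035 ] zax [ 0.002  0.    -1.   ] q5t -0.17
```

```bash
python3 -m pendant '[{"translation":[0,0,4],"twist":[0,0,0],"grip":-1},{"translation":[0,0,5],"twist":[0,0,0],"grip":-1},{"translation":[0,0,5],"twist":[0,0,0],"grip":-1},{"translation":[0,0,4],"twist":[0,0,0],"grip":-1},{"translation":[0,0,3],"twist":[0,0,0],"grip":-1},{"translation":[0,0,2],"twist":[0,0,0],"grip":-1},{"translation":[0,0,2],"twist":[0,0,0],"grip":-1},{"translation":[0,0,1],"twist":[0,0,0],"grip":-1},{"translation":[0,0,0],"twist":[0,0,0],"grip":-1},{"translation":[0,0,0],"twist":[0,0,0],"grip":-1}]'; python3 tq.py
```

```text
t: 16.3
tool_pos: [0.4545, -0.0059, 0.0102]
orientation: [-3.109, 0.448, -0.009]
force: [-0.8, 0.1, -3.7]
opening: 0.0558
t 16.3 F [-0.8   0.12 -3.7 ] tool torque [ 0.031 -0.051  0.026] 0.05582756374766126 [ 0.4545 -0.0059  0.0102] zax [ 0.005 -0.    -1.   ] q5t -0.096
```

```bash
python3 -m pendant '[{"translation":[0,0,1],"twist":[0,0,0],"grip":-1},{"translation":[0,0,1],"twist":[0,0,0],"grip":-1},{"translation":[0,0,1],"twist":[0,0,0],"grip":-1},{"translation":[0,0,1],"twist":[0,0,0],"grip":-1},{"translation":[0,0,0],"twist":[0,0,0],"grip":0.6},{"translation":[0,0,0],"twist":[0,0,0],"grip":1},{"translation":[0,0,0],"twist":[0,0,0],"grip":1},{"translation":[0,0,0],"twist":[0,0,0],"grip":1},{"translation":[0,0,0],"twist":[0,0,0],"grip":1},{"translation":[0,0,0],"twist":[0,0,0],"grip":1}]'; python3 tq.py; python3 -c "
from h import *
plan([.452,-.003,.13],-10,6);plan([.4715,.1995,.13],-10.1,12)"
```

```text
t: 17.3
tool_pos: [0.4568, -0.0062, 0.0107]
orientation: [-3.109, 0.447, -0.014]
force: [-0.4, 0.2, 0.2]
opening: 0.0925
t 17.3 F [-0.44  0.21  0.22] tool torque [ 0.033 -0.015  0.013] 0.09250947521700335 [ 0.4568 -0.0062  0.0107] zax [ 0.009 -0.001 -1.   ] q5t -0.146
n 6 t mm [ -0.8  -0.3 -19.9] tw [-0.0002 -0.0015 -0.0185] | now [ 0.4568 -0.0062  0.0107] yaw -16.37
n 12 t mm [ -2.8 -17.   -9.9] tw [-0.0001 -0.0007 -0.0091] | now [ 0.4568 -0.0062  0.0107] yaw -16.37
```

```bash
python3 -m pendant '[{"translation":[0,0,-20],"twist":[0,0,0],"grip":1},{"translation":[0,0,-35],"twist":[0,0,0],"grip":1},{"translation":[0,0,-35],"twist":[0,0,0],"grip":1},{"translation":[-4,-25,-10],"twist":[0,0,-0.02],"grip":1},{"translation":[-5,-32,0],"twist":[0,0,-0.02],"grip":1},{"translation":[-5,-35,0],"twist":[0,0,-0.02],"grip":1},{"translation":[-5,-35,0],"twist":[0,0,-0.02],"grip":1},{"translation":[-5,-35,0],"twist":[0,0,-0.02],"grip":1},{"translation":[-5,-25,0],"twist":[0,0,-0.01],"grip":1},{"translation":[0,0,0],"twist":[0,0,0],"grip":1}]'; python3 -c "
from h import *
plan([.4712,.1993,.015],-10.1,9)"
```

```text
t: 18.3
tool_pos: [0.4718, 0.189, 0.115]
orientation: [-3.128, 0.275, -0.015]
force: [-0.5, -0.1, -0.1]
opening: 0.0929
n 9 t mm [-0.3 -1.1 11.1] tw [-0.0002 -0.0011  0.0001] | now [0.4718 0.189  0.115 ] yaw -10.06
```

```bash
python3 -m pendant '[{"translation":[-1,-5,4],"twist":[0,-0.005,0],"grip":1},{"translation":[-1,-5,12],"twist":[0,-0.005,0],"grip":1},{"translation":[0,0,18],"twist":[0,0,0],"grip":1},{"translation":[0,0,20],"twist":[0,0,0],"grip":1},{"translation":[0,0,20],"twist":[0,0,0],"grip":1},{"translation":[0,0,16],"twist":[0,0,0],"grip":1},{"translation":[0,0,8],"twist":[0,0,0],"grip":1},{"translation":[0,0,3],"twist":[0,0,0],"grip":1},{"translation":[0,0,0],"twist":[0,0,0],"grip":1},{"translation":[0,0,0],"twist":[0,0,0],"grip":1}]'; python3 -c "
from h import *
plan([.4712,.1993,.009],-10.1,1)"
```

```text
t: 19.3
tool_pos: [0.4705, 0.1939, 0.0047]
orientation: [3.128, -0.288, -0.009]
force: [-0.7, -0.4, 0.9]
opening: 0.093
n 1 t mm [-0.3 -5.4 -4.3] tw [ 0.0009  0.0054 -0.0075] | now [0.4705 0.1939 0.0047] yaw -10.53
```

```bash
python3 -m pendant '[{"translation":[0,-5,-4],"twist":[0,0.005,-0.007],"grip":1},{"translation":[0,0,0],"twist":[0,0,0],"grip":-1},{"translation":[0,0,0],"twist":[0,0,0],"grip":-1},{"translation":[0,0,0],"twist":[0,0,0],"grip":-1},{"translation":[0,0,0],"twist":[0,0,0],"grip":-1},{"translation":[0,0,0],"twist":[0,0,0],"grip":-1},{"translation":[0,0,0],"twist":[0,0,0],"grip":-1},{"translation":[0,0,0],"twist":[0,0,0],"grip":-1},{"translation":[0,0,-4],"twist":[0,0,0],"grip":-1},{"translation":[0,0,-10],"twist":[0,0,0],"grip":-1}]' 50
python3 -m pendant '[{"translation":[0,0,-15],"twist":[0,0,0],"grip":-1},{"translation":[0,0,-15],"twist":[0,0,0],"grip":-1},{"translation":[0,0,-15],"twist":[0,0,0],"grip":-1},{"translation":[0,0,-15],"twist":[0,0,0],"grip":-1},{"translation":[0,0,-15],"twist":[0,0,0],"grip":-1},{"translation":[0,0,-15],"twist":[0,0,0],"grip":-1},{"translation":[0,0,-6],"twist":[0,0,0],"grip":-1},{"translation":[0,0,0],"twist":[0,0,0],"grip":-1},{"translation":[0,0,0],"twist":[0,0,0],"grip":-1},{"translation":[0,0,0],"twist":[0,0,0],"grip":-1}]'; python3 tq.py
```

```text
t: 20.3
tool_pos: [0.4714, 0.1993, 0.0243]
orientation: [3.128, -0.276, 0.0]
force: [-0.3, -0.9, -4.3]
opening: 0.0555
t: 21.3
tool_pos: [0.4681, 0.1988, 0.1251]
orientation: [3.127, -0.276, -0.008]
force: [0.4, -0.5, -4.9]
opening: 0.0557
t 21.3 F [ 0.43 -0.52 -4.88] tool torque [ 0.032 -0.008 -0.   ] 0.0556792703257743 [0.4681 0.1988 0.1251] zax [-0.005 -0.002 -1.   ] q5t 0.006
```

```bash
python3 -m pendant '[{"translation":[35,0,0],"twist":[0,0,0],"grip":-1},{"translation":[40,0,0],"twist":[0,0,0],"grip":-1},{"translation":[40,0,0],"twist":[0,0,0],"grip":-1},{"translation":[0,0,0],"twist":[0,0,0],"grip":-1},{"translation":[0,0,0],"twist":[0,0,0],"grip":-1},{"translation":[0,0,0],"twist":[0,0,0],"grip":-1},{"translation":[0,0,0],"twist":[0,0,0],"grip":-1},{"translation":[0,0,0],"twist":[0,0,0],"grip":-1},{"translation":[0,0,0],"twist":[0,0,0],"grip":-1},{"translation":[0,0,0],"twist":[0,0,0],"grip":-1}]'; python3 avg.py;python3 tq.py
python3 -m pendant '[{"translation":[-35,0,0],"twist":[0,0,0],"grip":-1},{"translation":[-40,0,0],"twist":[0,0,0],"grip":-1},{"translation":[-40,0,0],"twist":[0,0,0],"grip":-1},{"translation":[0,0,0],"twist":[0,0,0],"grip":-1},{"translation":[0,0,0],"twist":[0,0,0],"grip":-1},{"translation":[0,0,0],"twist":[0,0,0],"grip":-1},{"translation":[0,0,0],"twist":[0,0,0],"grip":-1},{"translation":[0,0,0],"twist":[0,0,0],"grip":-1},{"translation":[0,0,0],"twist":[0,0,0],"grip":-1},{"translation":[0,0,0],"twist":[0,0,0],"grip":-1}]'; python3 avg.py; python3 tq.py
```

```text
t: 22.3
tool_pos: [0.5767, 0.178, 0.1147]
orientation: [3.123, -0.271, -0.032]
force: [-0.1, 0.9, -4.7]
opening: 0.0555
mean [ 4.000e-02  1.600e-02  4.000e-03  1.370e-01  2.000e-03 -4.551e+00] sd [0.028 0.028 0.038 0.648 0.315 0.548] t 22.8 [0.577 0.178 0.114]
t 22.8 F [ 0.99 -0.27 -4.77] tool torque [0.024 0.042 0.002] 0.055449427628712744 [0.5769 0.1777 0.1142] zax [-0.021 -0.005 -1.   ] q5t 0.128
t: 23.8
tool_pos: [0.4625, 0.1968, 0.115]
orientation: [3.122, -0.276, -0.033]
force: [-0.0, -0.3, -4.2]
opening: 0.0554
mean [ 7.10e-02  2.00e-02  4.00e-03 -6.20e-02  2.89e-01 -4.42e+00] sd [0.027 0.031 0.03  0.707 0.478 0.649] t 24.3 [0.462 0.197 0.115]
t 24.3 F [-0.24  0.62 -4.78] tool torque [ 0.074  0.038 -0.007] 0.055049845627477056 [0.462  0.1969 0.115 ] zax [-0.022 -0.005 -1.   ] q5t 0.135
```

The right case's torque change is 0.004±0.013, so it is silent. I set it back.

```bash
python3 -c "
from h import *
plan([.468,.1985,.03],-10.1,9)"
```

```text
n 9 t mm [ 0.7 -0.3  9.4] tw [0.001  0.0023 0.    ] | now [0.462  0.1969 0.115 ] yaw -10.09
```

```bash
python3 -m pendant '[{"translation":[2,0,8],"twist":[0.003,0.006,0],"grip":-1},{"translation":[2,0,12],"twist":[0.003,0.006,0],"grip":-1},{"translation":[0,0,14],"twist":[0.003,0.006,0],"grip":-1},{"translation":[0,0,14],"twist":[0,0.003,0],"grip":-1},{"translation":[0,0,14],"twist":[0,0,0],"grip":-1},{"translation":[0,0,10],"twist":[0,0,0],"grip":-1},{"translation":[0,0,8],"twist":[0,0,0],"grip":-1},{"translation":[0,0,4],"twist":[0,0,0],"grip":-1},{"translation":[0,0,0],"twist":[0,0,0],"grip":-1},{"translation":[0,0,0],"twist":[0,0,0],"grip":-1}]'; python3 tq.py
```

```text
t: 25.3
tool_pos: [0.4661, 0.196, 0.0253]
orientation: [-3.129, 0.276, -0.006]
force: [0.2, 0.7, -3.3]
opening: 0.0553
t 25.3 F [ 0.21  0.67 -3.3 ] tool torque [ 0.019  0.031 -0.041] 0.055331908937174386 [0.4661 0.196  0.0253] zax [ 0.004  0.001 -1.   ] q5t -0.092
```

```bash
python3 -m pendant '[{"translation":[0,0,4],"twist":[0,0,0],"grip":-1},{"translation":[0,0,4],"twist":[0,0,0],"grip":-1},{"translation":[0,0,3],"twist":[0,0,0],"grip":-1},{"translation":[0,0,2],"twist":[0,0,0],"grip":-1},{"translation":[0,0,1],"twist":[0,0,0],"grip":-1},{"translation":[0,0,1],"twist":[0,0,0],"grip":-1},{"translation":[0,0,1],"twist":[0,0,0],"grip":-1},{"translation":[0,0,1],"twist":[0,0,0],"grip":-1},{"translation":[0,0,1],"twist":[0,0,0],"grip":-1},{"translation":[0,0,0],"twist":[0,0,0],"grip":-1}]'; python3 tq.py
```

```text
t: 26.3
tool_pos: [0.4682, 0.1967, 0.0128]
orientation: [-3.128, 0.275, -0.01]
force: [0.1, 0.2, -5.3]
opening: 0.0555
t 26.3 F [ 0.07  0.15 -5.31] tool torque [ 0.015 -0.008 -0.007] 0.05546370785462657 [0.4682 0.1967 0.0128] zax [ 0.006  0.001 -1.   ] q5t 0.062
```

```bash
python3 -m pendant '[{"translation":[0,0,2],"twist":[0,0,0],"grip":-1},{"translation":[0,0,2],"twist":[0,0,0],"grip":-1},{"translation":[0,0,2],"twist":[0,0,0],"grip":-1},{"translation":[0,0,2],"twist":[0,0,0],"grip":-1},{"translation":[0,0,0],"twist":[0,0,0],"grip":-1},{"translation":[0,0,0],"twist":[0,0,0],"grip":1},{"translation":[0,0,0],"twist":[0,0,0],"grip":1},{"translation":[0,0,0],"twist":[0,0,0],"grip":1},{"translation":[0,0,0],"twist":[0,0,0],"grip":1},{"translation":[0,0,0],"twist":[0,0,0],"grip":1}]'; python3 tq.py;  python3 -c "
from h import *
plan([.48,-.2,.13],24,14)"
```

```text
t: 27.3
tool_pos: [0.471, 0.1975, 0.014]
orientation: [-3.127, 0.274, -0.015]
force: [-0.5, -0.4, 0.6]
opening: 0.0898
t 27.3 F [-0.48 -0.35  0.65] tool torque [ 0.094 -0.048  0.026] 0.08982270806765984 [0.471  0.1975 0.014 ] zax [ 0.01   0.001 -1.   ] q5t -0.15
n 14 t mm [-2.2 28.7 -8.3] tw [-0.     -0.0007 -0.0424] | now [0.471  0.1975 0.014 ] yaw -10.01
```

```bash
python3 -m pendant '[{"translation":[0,0,-20],"twist":[0,0,0],"grip":1},{"translation":[0,0,-35],"twist":[0,0,0],"grip":1},{"translation":[0,0,-35],"twist":[0,0,0],"grip":1},{"translation":[-2,30,-10],"twist":[0,0,-0.05],"grip":1},{"translation":[-2,40,0],"twist":[0,0,-0.05],"grip":1},{"translation":[-2,40,0],"twist":[0,0,-0.05],"grip":1},{"translation":[-2,40,0],"twist":[0,0,-0.05],"grip":1},{"translation":[-2,40,0],"twist":[0,0,-0.05],"grip":1},{"translation":[-2,40,0],"twist":[0,0,-0.05],"grip":1},{"translation":[-2,40,0],"twist":[0,0,-0.05],"grip":1}]'; python3 -c "
from h import *
plan([.4725,-.2225,.12],23.9,7)"
```

```text
t: 28.3
tool_pos: [0.4521, -0.0758, 0.1184]
orientation: [3.126, 0.31, 0.021]
force: [1.5, 0.3, 0.8]
opening: 0.093
n 7 t mm [-3.2 20.9 -0.2] tw [ 0.0004 -0.0018 -0.0314] | now [ 0.4521 -0.0758  0.1184] yaw 11.31
```

```bash
python3 -m pendant '[{"translation":[-3,21,0],"twist":[0,-0.002,-0.032],"grip":1},{"translation":[-3,21,0],"twist":[0,-0.002,-0.032],"grip":1},{"translation":[-3,21,0],"twist":[0,-0.002,-0.032],"grip":1},{"translation":[-3,21,0],"twist":[0,-0.002,-0.032],"grip":1},{"translation":[-3,21,0],"twist":[0,-0.002,-0.032],"grip":1},{"translation":[-3,18,0],"twist":[0,-0.002,-0.032],"grip":1},{"translation":[-3,12,0],"twist":[0,0,-0.02],"grip":1},{"translation":[0,0,0],"twist":[0,0,0],"grip":1},{"translation":[0,0,0],"twist":[0,0,0],"grip":1},{"translation":[0,0,0],"twist":[0,0,0],"grip":1}]'; python3 -c "
from h import *
plan([.4725,-.2225,.009],23.9,1)"
```

```text
t: 29.3
tool_pos: [0.4696, -0.2224, 0.1184]
orientation: [3.072, 0.64, 0.002]
force: [1.1, 0.2, -0.2]
opening: 0.093
n 1 t mm [  2.6   0.8 109.4] tw [ 0.0043 -0.0004 -0.0063] | now [ 0.4696 -0.2224  0.1184] yaw 23.54
```

```bash
python3 -m pendant '[{"translation":[3,1,6],"twist":[0.004,0,-0.006],"grip":1},{"translation":[0,0,14],"twist":[0,0,0],"grip":1},{"translation":[0,0,20],"twist":[0,0,0],"grip":1},{"translation":[0,0,20],"twist":[0,0,0],"grip":1},{"translation":[0,0,20],"twist":[0,0,0],"grip":1},{"translation":[0,0,14],"twist":[0,0,0],"grip":1},{"translation":[0,0,7],"twist":[0,0,0],"grip":1},{"translation":[0,0,2],"twist":[0,0,0],"grip":1},{"translation":[0,0,0],"twist":[0,0,0],"grip":1},{"translation":[0,0,0],"twist":[0,0,0],"grip":1}]'; python3 -c "
from h import *
plan([.4725,-.2225,.009],23.9,1)"
```

```text
t: 30.3
tool_pos: [0.4717, -0.2166, 0.0056]
orientation: [-3.069, -0.656, 0.002]
force: [-0.6, 0.0, 0.9]
opening: 0.0929
n 1 t mm [-1.7  5.7 -3.4] tw [-0.0032  0.0009  0.0043] | now [ 0.4717 -0.2166  0.0056] yaw 24.14
```

```bash
python3 -m pendant '[{"translation":[-1,6,-3],"twist":[0,0,0.004],"grip":1},{"translation":[0,0,0],"twist":[0,0,0],"grip":-1},{"translation":[0,0,0],"twist":[0,0,0],"grip":-1},{"translation":[0,0,0],"twist":[0,0,0],"grip":-1},{"translation":[0,0,0],"twist":[0,0,0],"grip":-1},{"translation":[0,0,0],"twist":[0,0,0],"grip":-1},{"translation":[0,0,0],"twist":[0,0,0],"grip":-1},{"translation":[0,0,0],"twist":[0,0,0],"grip":-1},{"translation":[0,0,-4],"twist":[0,0,0],"grip":-1},{"translation":[0,0,-10],"twist":[0,0,0],"grip":-1}]' 50
python3 -m pendant '[{"translation":[0,0,-15],"twist":[0,0,0],"grip":-1},{"translation":[0,0,-15],"twist":[0,0,0],"grip":-1},{"translation":[0,0,-15],"twist":[0,0,0],"grip":-1},{"translation":[0,0,-15],"twist":[0,0,0],"grip":-1},{"translation":[0,0,-15],"twist":[0,0,0],"grip":-1},{"translation":[0,0,-15],"twist":[0,0,0],"grip":-1},{"translation":[0,0,-10],"twist":[0,0,0],"grip":-1},{"translation":[0,0,0],"twist":[0,0,0],"grip":-1},{"translation":[0,0,0],"twist":[0,0,0],"grip":-1},{"translation":[0,0,0],"twist":[0,0,0],"grip":-1}]'; python3 tq.py
```

```text
t: 31.3
tool_pos: [0.4729, -0.2227, 0.0236]
orientation: [-3.07, -0.649, 0.003]
force: [0.1, -0.1, -5.4]
opening: 0.0555
t: 32.3
tool_pos: [0.4696, -0.2212, 0.1274]
orientation: [-3.066, -0.648, 0.012]
force: [0.7, -0.4, -5.2]
opening: 0.0557
t 32.3 F [ 0.7  -0.38 -5.23] tool torque [ 0.002 -0.013 -0.031] 0.055680710298288014 [ 0.4696 -0.2212  0.1274] zax [-0.009  0.006 -1.   ] q5t 0.128
```

```bash
python3 -m pendant '[{"translation":[35,0,0],"twist":[0,0,0],"grip":-1},{"translation":[40,0,0],"twist":[0,0,0],"grip":-1},{"translation":[40,0,0],"twist":[0,0,0],"grip":-1},{"translation":[0,0,0],"twist":[0,0,0],"grip":-1},{"translation":[0,0,0],"twist":[0,0,0],"grip":-1},{"translation":[0,0,0],"twist":[0,0,0],"grip":-1},{"translation":[0,0,0],"twist":[0,0,0],"grip":-1},{"translation":[0,0,0],"twist":[0,0,0],"grip":-1},{"translation":[0,0,0],"twist":[0,0,0],"grip":-1},{"translation":[0,0,0],"twist":[0,0,0],"grip":-1}]'; python3 avg.py;python3 tq.py
python3 -m pendant '[{"translation":[-35,0,0],"twist":[0,0,0],"grip":-1},{"translation":[-40,0,0],"twist":[0,0,0],"grip":-1},{"translation":[-40,0,0],"twist":[0,0,0],"grip":-1},{"translation":[0,0,0],"twist":[0,0,0],"grip":-1},{"translation":[0,0,0],"twist":[0,0,0],"grip":-1},{"translation":[0,0,0],"twist":[0,0,0],"grip":-1},{"translation":[0,0,0],"twist":[0,0,0],"grip":-1},{"translation":[0,0,0],"twist":[0,0,0],"grip":-1},{"translation":[0,0,0],"twist":[0,0,0],"grip":-1},{"translation":[0,0,0],"twist":[0,0,0],"grip":-1}]'; python3 avg.py; python3 tq.py
```

```text
t: 33.3
tool_pos: [0.571, -0.1734, 0.1179]
orientation: [-3.06, -0.64, 0.031]
force: [0.4, 0.3, -6.5]
opening: 0.0553
mean [-0.016  0.026 -0.009 -0.185  0.039 -5.764] sd [0.029 0.015 0.027 0.407 0.443 0.412] t 33.8 [ 0.571 -0.173  0.118]
t 33.8 F [-0.09  0.61 -5.33] tool torque [-0.024  0.022 -0.059] 0.055199263973672245 [ 0.5713 -0.173   0.1175] zax [-0.023  0.011 -1.   ] q5t 0.179
t: 34.8
tool_pos: [0.4657, -0.2188, 0.1191]
orientation: [-3.059, -0.648, 0.029]
force: [0.5, -0.6, -5.8]
opening: 0.0557
mean [-0.039  0.079 -0.    -0.075  0.019 -5.742] sd [0.033 0.029 0.036 0.361 0.488 0.269] t 35.3 [ 0.465 -0.219  0.119]
t 35.3 F [ 0.23  0.79 -5.69] tool torque [-0.05   0.043 -0.002] 0.05537343412363414 [ 0.4652 -0.219   0.1191] zax [-0.021  0.011 -1.   ] q5t 0.209
```

The left case shifted by 0.053±0.01 N·m, against 0.056 expected, at the same tilt. It rattles. One more round to confirm.

```bash
python3 -m pendant '[{"translation":[35,0,-2],"twist":[0,0,0],"grip":-1},{"translation":[40,0,-2],"twist":[0,0,0],"grip":-1},{"translation":[40,0,-2],"twist":[0,0,0],"grip":-1},{"translation":[0,0,0],"twist":[0,0,0],"grip":-1},{"translation":[0,0,0],"twist":[0,0,0],"grip":-1},{"translation":[0,0,0],"twist":[0,0,0],"grip":-1},{"translation":[0,0,0],"twist":[0,0,0],"grip":-1},{"translation":[0,0,0],"twist":[0,0,0],"grip":-1},{"translation":[0,0,0],"twist":[0,0,0],"grip":-1},{"translation":[0,0,0],"twist":[0,0,0],"grip":-1}]'; python3 avg.py
python3 -m pendant '[{"translation":[-35,0,-2],"twist":[0,0,0],"grip":-1},{"translation":[-40,0,-2],"twist":[0,0,0],"grip":-1},{"translation":[-40,0,-2],"twist":[0,0,0],"grip":-1},{"translation":[0,0,0],"twist":[0,0,0],"grip":-1},{"translation":[0,0,0],"twist":[0,0,0],"grip":-1},{"translation":[0,0,0],"twist":[0,0,0],"grip":-1},{"translation":[0,0,0],"twist":[0,0,0],"grip":-1},{"translation":[0,0,0],"twist":[0,0,0],"grip":-1},{"translation":[0,0,0],"twist":[0,0,0],"grip":-1},{"translation":[0,0,0],"twist":[0,0,0],"grip":-1}]'; python3 avg.py;  python3 -c "
from h import *
plan([.69,.04,.155],24,15)"
```

```text
t: 36.3
tool_pos: [0.5705, -0.1731, 0.1219]
orientation: [-3.06, -0.639, 0.034]
force: [0.0, 0.0, -5.4]
opening: 0.0555
mean [-0.046  0.017 -0.009  0.241 -0.117 -5.705] sd [0.027 0.032 0.038 0.353 0.287 0.411] t 36.8 [ 0.571 -0.173  0.122]
t: 37.8
tool_pos: [0.4651, -0.2184, 0.1293]
orientation: [-3.058, -0.647, 0.033]
force: [-0.0, -0.0, -6.1]
opening: 0.0555
mean [-0.029  0.054 -0.017  0.031  0.248 -5.764] sd [0.026 0.028 0.024 0.405 0.456 0.687] t 38.3 [ 0.465 -0.219  0.129]
n 15 t mm [20.7 -9.7 -1.8] tw [-0.0013  0.0012 -0.0002] | now [ 0.4647 -0.2187  0.1294] yaw 23.85
```

```bash
python3 -m pendant '[{"translation":[10,-5,-4],"twist":[0,0.002,0],"grip":-1},{"translation":[20,-9,-5],"twist":[0,0.002,0],"grip":-1},{"translation":[25,-12,-5],"twist":[0,0.002,0],"grip":-1},{"translation":[25,-12,-5],"twist":[0,0.002,0],"grip":-1},{"translation":[25,-12,-5],"twist":[0,0.002,0],"grip":-1},{"translation":[25,-12,-5],"twist":[0,0.002,0],"grip":-1},{"translation":[25,-12,-5],"twist":[0,0.002,0],"grip":-1},{"translation":[25,-12,-3],"twist":[0,0.002,0],"grip":-1},{"translation":[25,-12,-3],"twist":[0,0.002,0],"grip":-1},{"translation":[25,-12,-3],"twist":[0,0.002,0],"grip":-1}]';  python3 -c "
from h import *
plan([.69,.04,.165],24,5)"
```

```text
t: 39.3
tool_pos: [0.6393, -0.0149, 0.1769]
orientation: [-3.055, -0.636, -0.003]
force: [0.0, -0.9, -6.2]
opening: 0.0554
n 5 t mm [13.7 -6.   2.5] tw [-0.004  -0.0012 -0.0017] | now [ 0.6393 -0.0149  0.1769] yaw 23.52
```

```bash
python3 -m pendant '[{"translation":[18,-8,0],"twist":[-0.005,0,0],"grip":-1},{"translation":[14,-6,0],"twist":[-0.005,0,0],"grip":-1},{"translation":[10,-5,0],"twist":[-0.005,0,0],"grip":-1},{"translation":[6,-3,0],"twist":[0,0,0],"grip":-1},{"translation":[3,-1,0],"twist":[0,0,0],"grip":-1},{"translation":[0,0,0],"twist":[0,0,0],"grip":-1},{"translation":[0,0,0],"twist":[0,0,0],"grip":-1},{"translation":[0,0,0],"twist":[0,0,0],"grip":-1},{"translation":[0,0,0],"twist":[0,0,0],"grip":-1},{"translation":[0,0,0],"twist":[0,0,0],"grip":-1}]'; python3 tq.py; python3 - <<'E'
from h import *
a=snap('scene','s9'); b=snap('side','d9')
o=np.hstack([cv2.resize(a[1][100:290,40:440],(800,380)),]); o2=cv2.resize(b[1][100:290,130:390],(300,220))
c=np.zeros((600,800,3),np.uint8); c[:380]=o; c[380:,:300]=o2; cv2.imwrite('pics/f.png',c[:,:,::-1])
i,p,d=a; X=cloud(i,d); 
m=((X[:,:,2]>0.02)&(X[:,:,2]<0.25)&(X[:,:,0]>.3)&(X[:,:,0]<.95)&(abs(X[:,:,1])<.45)&(d>0)).astype(np.uint8)
n,l,st,ce=cv2.connectedComponentsWithStats(m)
for k in range(1,n):
    if st[k,4]>60: P=X[l==k]; print(ce[k].round(),P.mean(0).round(3),P.min(0).round(3),P.max(0).round(3))
E
```

```text
t: 40.3
tool_pos: [0.6797, 0.0335, 0.1781]
orientation: [-3.068, -0.642, -0.008]
force: [-0.3, -0.6, -5.8]
opening: 0.0556
t 40.3 F [-0.28 -0.59 -5.76] tool torque [-0.037 -0.061 -0.006] 0.055637561441420756 [0.6797 0.0335 0.1781] zax [ 0.003  0.008 -1.   ] q5t -0.076
[250. 185.] [0.677 0.03  0.192] [ 0.432 -0.046  0.02 ] [0.739 0.078 0.25 ]
[307. 181.] [0.483 0.194 0.05 ] [0.411 0.161 0.02 ] [0.526 0.23  0.061]
[130. 223.] [ 0.621 -0.269  0.036] [ 0.579 -0.306  0.02 ] [ 0.649 -0.238  0.043]
[370. 250.] [0.721 0.311 0.024] [0.668 0.295 0.02 ] [0.767 0.327 0.028]
[ 73. 259.] [ 0.735 -0.375  0.037] [ 0.694 -0.414  0.02 ] [ 0.762 -0.344  0.043]
```

View pics/f.png

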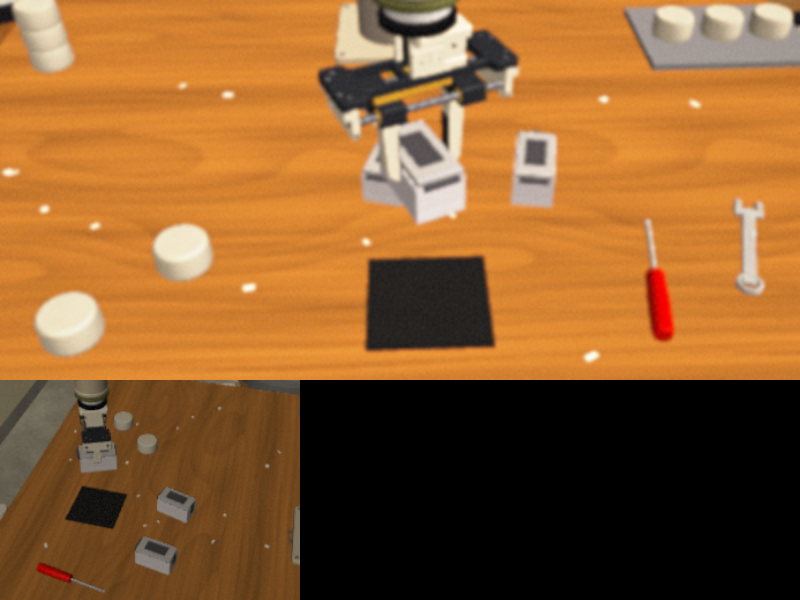

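The last view shows the left case held level, about 12 mm off the mat's centre. C (shut) and the right case stand upright, and the briquettes and tools have not moved. I hand in.

```bash
python3 tq.py; python3 -c "
from plant import robot
print(robot.read_state()['dq'].round(4)); print(robot.close_job())"
```

```text
t 40.4 F [-0.38  0.11 -5.76] tool torque [-0.075  0.002  0.043] 0.05538559489784871 [0.6797 0.0337 0.1781] zax [ 0.003  0.008 -1.   ] q5t -0.068
[ 0.0022  0.0038 -0.0035  0.0017 -0.0004  0.0012]
the job is handed in; nothing more can be done
None
```

I pressed case C's lid shut, shook all three cases, and handed in holding the one that rattles, the left case, over the mat. The hand-in reports no verdict. I used 40.4 s of the 72 s.

- **Lid:** The first press stopped at about 0.22 rad, because the fingertips sit about 17 mm above the reported TCP. A second, deeper press shut it. The wrist depth then showed the lid flat at about 55 mm.
- **Finding the rattle:** I compared the wrist torque at the two ends of each stroke. A shifting ball should change it by about 0.056 N·m.

| Case | Change in wrist torque (N·m) | Result |
|---|---|---|
| C (middle, was ajar) | about 0.02, which a small tilt change accounts for | silent, set back upright |
| Right | 0.004 | silent, set back upright |
| Left | 0.053, then 0.037 on a second shake | rattles |

The left case's second reading was lower than the first, but the shift showed both times.

- **Last checks:**
  - The held case was level within 0.01 rad and about 12 mm from the mat's centre. The TCP was at z = 0.178, so the case centre is well above 125 mm.
  - The arm was practically still and the fingers held the case's full width.
  - C, its lid still shut, and the right case stood upright.
  - The briquettes and screwdriver measured within 2 mm of where they started. The wrench I checked only by eye.

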